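# Refit and lock the dust box's clean-out cover

## Robot

A 6-joint arm with a two-finger parallel gripper is mounted at the origin on the work surface. World frame = base frame: x ahead of the robot, y to its left, z up, the work surface at z = 0. Lengths are in m, angles in rad, forces in N, time in s.
With the tool pointing down it reaches from about 0.375 to 0.9 m from the base axis. Payload 3.1 kg.
Tool frame: the origin (TCP) lies at the very end of the fingers, on their centre line; the grasp point (between the pads) lies 19 mm behind it (env.grip_point_offset is the distance from the TCP to the grasp point, in m); z points along the fingers, y is the direction in which the jaws open and shut (so a half turn about z gives the same grasp; the last joint's range is limited). The gripper opens to 87 mm and grips with 3 to 60 N. Pads are 19 mm wide; open, the fingers measure 117 mm over their backs; the gripper's body (75 mm by 190 mm) begins 51 mm behind the grasp point.
Start: joints at [-1.405, 0.527, 1.433, -0, 1.181, -0.178], TCP at [0.211, -0.588, 0.223] pointing down, gripper open.
Joint ranges: [-3.08, 3.08], [-0.75, 2.2], [0.22, 2.44], [-1.43, 4.57], [0, 2.65], [-2.85, 2.85]. Speed limits (rad/s): [2.79, 2.79, 3.14, 3.14, 3.14, 3.14].

## Interface

Orientations are given as a unit quaternion [w, x, y, z].
In Python, from station import sense, eyes, finish_job, env gives the robot as it stands.
- The arm moves only by the tool drive_tool, never from a script. Its argument "commands" is a list of rows, each an object with "slide": the shift along the tool's x, y, z in mm, a list of three; "twist": the turn about the tool's z in degrees; "hand": the finger opening in mm, from 0 to 87. In form: [{"slide": [tx, ty, tz], "twist": twist, "hand": hand}, ...]. A call has 1 to 12 rows; each row is the pose to reach, as a shift and turn from the pose commanded when the call began, along the tool's axes at that moment; what a row does not reach only later rows make up. A row lasts 1/8 s, in which the tool goes at most 62.5 mm and 10.7 degrees, less where a joint would pass 70% of its speed; a pose out of reach is approached as far as the arm can. A call with a gripper value outside its range is refused whole. The fingers move at their own pace and stop on an object; "force" is the grip in N (left out, the last holds). Time passes only in rows, so rows that repeat a pose let the fingers close. It gives the time, the measured TCP pose, the force and the opening at its end, in the units of the state.
- sense(): the state, without advancing time (a new reading comes with each control period).
- eyes.snapshot(name): name is "scene" or "top" or "wrist"; returns a dict with "img" (400x640x3 uint8, red, green, blue), "fx", "fy", "cx", "cy" (pixels), "k1" (the pictures are not rectified: a ray, as slopes to the right and down, at radius r is drawn at 1 + k1 r^2 times it, then the intrinsics apply), "position" and "rotation" of the camera in the world; the wrist camera has in their place "mount" (4x4, takes a point from camera to tool coordinates, whose origin is the TCP and whose axes are the flange's). Camera axes: x right, y down, z forward; pixel columns grow to the right and rows downward; lengths in m; the calibration is good to about 2 mm. A picture is of the moment at which its call begins: read the wrist's pose just before it. There is no depth.
- finish_job(): hands the job in, once; it reports no verdict.
The state is a dict: "time_s": time; "joints": joint angles; "joint_velocities": joint speeds; "effort": joint torques, N m; "ee_pos": TCP position; "ee_rot": TCP orientation; "force": force on the tool from outside, world axes, zero at the start; "moment": the same for the moment, N m; "width": finger opening in m.
Only numpy, scipy, OpenCV 4.12 (cv2) and the standard library are available. Lean on these libraries where they do the work, as an engineer would, in place of code of your own. Each camera call takes 0.05 s, during which the arm holds its last target.

## Task

Put the clean-out cover back on the dust box: lower its crossbar through the keyhole in the lid, press it gently down against the spring and turn it clockwise, about a quarter turn, by feel until it meets its stop, then let it spring up into its locked detent and let go. Never press or twist it hard against the box, and leave the other things on the bench where they are.

Things in the scene. Friction and masses are not known exactly. Their poses are not given: they have to be found in the camera images.
- cover_grip (a point): Grip of the loose clean-out cover (bare aluminium and steel, 0.13 to 0.21 kg, standing upright on the bench): an upright bar 50 mm long (along this point's x), 12 mm thick (y), 32 mm high, on a round flange 72 mm wide, 5 mm thick. The point is on the axis, 15 mm below the bar's top, 17 mm above the flange's upper face, 40 mm above the foot; z up. A half turn makes no difference.
- cover_foot (a point): Foot of the cover: centre of the stem's end, z up, axes as cover_grip. The stem is 28 mm in diameter and 18 mm long below the flange. A crossbar 48 mm long (along x, parallel to the grip bar), 9 mm wide, 6 mm thick crosses it, flush with its end; its ears' upper faces are 12 mm below the flange.
- keyhole (a point): Centre of the keyhole, on the upper face of the dust box's lid, z up: a round hole 31 mm in diameter crossed by a slot 51 mm long (along this point's x) and 12 mm wide (y), in a thin bare metal wear plate 80 mm square. The box is blue-green painted steel, 200 x 160 x 70 mm, fixed to the bench, its lid 6 mm thick.
- spring_pad (a point): Where the sprung pad under the keyhole waits, 9 mm below the lid's upper face: it meets the cover's foot with 3 N and gives 1 mm per 0.7 N. Some 9 N brings the flange flush on the lid. With the flange less than 2 mm off the lid the cover's ears pass under the hidden catches; farther down is rigid metal. More than 40 N (about 0.6 N m of twist) between cover and box harms it.
- detent (a point): Point on the keyhole's axis at the lid's underside, where the ears lock. Pressed down, the cover turns clockwise (seen from above; the other way it is blocked) to hard stops 60 to 98 degrees from the slot: the angle differs from box to box. The detent is the last 8 degrees or so before the stop: let go there, the flange rises to 6 mm off the lid (cover_grip 28 mm above keyhole). Let go earlier, it is not locked.
- bracket: A small L-shaped hardwood corner joint, 45 x 38 x 14 mm, lying on a corner of the dust box's lid; origin at its underside.
- offcut: A plywood offcut, 70 x 35 x 18 mm, lying near the cover; origin under its centre.
- hammer: A hammer lying on the left of the bench.
- glue: A yellow plastic glue bottle, 56 mm in diameter, 160 mm high, at the back; origin under its centre.
- driver: A screwdriver lying on the right of the bench.
- pot: A dark steel cup, 80 mm wide, 100 mm high, at the back; origin under its centre.
- strips: A bundle of hardwood strips 160 x 50 x 24 mm, lying at the back; origin under its centre.
Mind the look-alikes: they are no part of the job. Leave any brown or turquoise look-alike of the part that bears cover_grip alone.

How it is judged:
By the outcome, as a careful person would: the job done as asked, in the order asked, and still so for the second after the job is handed in, with the robot touching nothing.
It also fails if it takes over 72 s, if anything falls off the work surface, if the arm or the gripper's body presses on something with over 40 N, if the wrist force passes 120 N, or if a joint passes its speed limit or range.

## Working session

There is one attempt and no reset: what is moved stays moved. The work goes in short steps, Python scripts to look and compute and a tool call to move; the robot and the scene stay as the last step left them, time stands still between calls to the robot, and variables do not carry over. Pictures are saved under pics/ and viewed, and the job is handed in when it is done.

Besides the shell and the picture viewer there is one more tool, called after "Request:" as name(argument=value, ...), one argument or row to a line, values as JSON. drive_tool: Moves the arm, as the interface text tells. Its arguments: {"type":"object","properties":{"commands":{"type":"array","items":{"type":"object","properties":{"slide":{"type":"array","items":{"type":"number"}},"twist":{"type":"number"},"hand":{"type":"number"}}}},"force":{"type":"number"}},"required":["commands"]}

```bash
ls; mkdir -p pics; python3 - <<'E'
from station import sense, eyes, env
import cv2
print({k:v for k,v in sense().items()})
for n in ("scene","top","wrist"):
    s=eyes.snapshot(n); cv2.imwrite(f"pics/{n}0.png",s["img"][:,:,::-1])
    print(n,{k:v for k,v in s.items() if k!="img"})
print(env.grip_point_offset)
E
```

```text
pics
{'time_s': 0.0, 'joints': array([-1.40552514e+00,  5.28467685e-01,  1.43389092e+00, -2.45275126e-07,
        1.18138243e+00, -1.78530394e-01]), 'joint_velocities': array([3.23959670e-04, 1.90170914e-03, 1.17504331e-03, 5.36177056e-04,
       2.33182027e-05, 2.03827852e-03]), 'effort': array([-1.11276433e-03, -4.40045643e+01, -1.76593173e+01,  6.34008832e-02,
        5.82415354e-02, -1.63677792e-04]), 'ee_pos': array([ 0.21055673, -0.58769641,  0.22157432]), 'ee_rot': array([-1.07416667e-03,  9.85260830e-01,  1.71055377e-01,  7.00799757e-06]), 'force': array([0.46338248, 0.10865495, 0.75024863]), 'moment': array([0.01982619, 0.0117642 , 0.01515413]), 'width': 0.0868024064124699}
scene {'fx': 421.03062904509335, 'fy': 421.03062904509335, 'cx': 329.04168259642086, 'cy': 194.07653713408627, 'k1': -0.10286873823490673, 'position': array([ 1.35530289, -0.6891641 ,  0.87507926]), 'rotation': array([-0.41529832,  0.81681692,  0.35941771, -0.17651157])}
top {'fx': 495.20499254761876, 'fy': 495.20499254761876, 'cx': 320.13319472779153, 'cy': 203.3256510602852, 'k1': -0.12667479353306457, 'position': array([0.41705998, 0.04722728, 1.46191209]), 'rotation': array([ 0.02617447, -0.70581155,  0.70675877, -0.04045977])}
wrist {'fx': 328.71823752967293, 'fy': 328.71823752967293, 'cx': 314.63855447086576, 'cy': 201.57022896536876, 'k1': 6.758785679233267e-05, 'mount': array([[ 8.98185843e-04, -9.62513551e-01, -2.71232110e-01,
         7.44040778e-02],
       [ 9.99999463e-01,  1.00488296e-03, -2.54498267e-04,
         9.21136353e-05],
       [ 5.17514556e-04, -2.71231736e-01,  9.62513936e-01,
        -1.62544573e-01],
       [ 0.00000000e+00,  0.00000000e+00,  0.00000000e+00,
         1.00000000e+00]])}
0.0187
```

View pics/scene0.png

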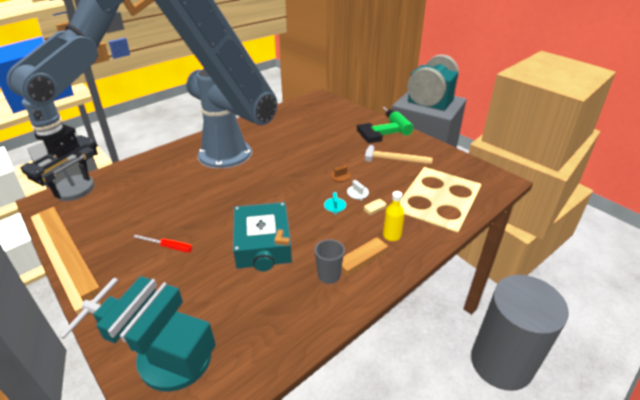

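View pics/top0.png

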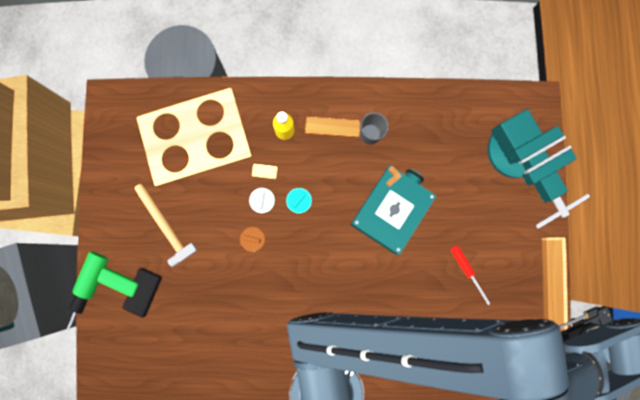

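View pics/wrist0.png

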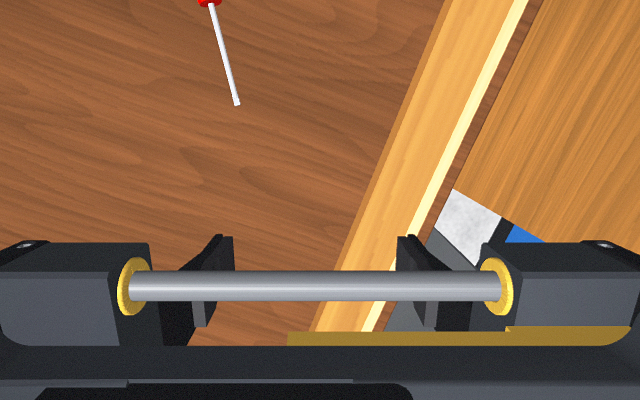

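Top view: there are three candidate covers, silver-white (262,200), turquoise (299,200) and brown (252,239). The bare-metal one at (262,200) fits "bare aluminium and steel". The box is near (395,210) with the keyhole at about (395,209). I'll enlarge both to confirm.

```bash
cat > h.py <<'E'
import numpy as np, cv2
from scipy.spatial.transform import Rotation as R
def rot(q): return R.from_quat([q[1],q[2],q[3],q[0]]).as_matrix()
def undist(s,u,v):
    x=(u-s["cx"])/s["fx"]; y=(v-s["cy"])/s["fy"]; rd=np.hypot(x,y); r=rd
    for _ in range(20): r=rd/(1+s["k1"]*r*r)
    f=r/rd if rd>0 else 1
    return np.array([x*f,y*f,1.])
def pose(s,st=None):
    if "mount" in s:
        T=np.eye(4);T[:3,:3]=rot(st["ee_rot"]);T[:3,3]=st["ee_pos"]
        M=T@s["mount"]; return M[:3,:3],M[:3,3]
    return rot(s["rotation"]),np.array(s["position"])
def onz(s,u,v,z,st=None):
    Rm,p=pose(s,st); d=Rm@undist(s,u,v); return p+d*(z-p[2])/d[2]
def proj(s,P,st=None):
    Rm,p=pose(s,st); c=Rm.T@(np.asarray(P)-p); x,y=c[:2]/c[2]; k=1+s["k1"]*(x*x+y*y)
    return np.array([s["fx"]*x*k+s["cx"],s["fy"]*y*k+s["cy"]])
E
python3 - <<'E'
import cv2,numpy as np
from h import *
from station import eyes
t=cv2.imread("pics/top0.png"); 
a=cv2.resize(t[180:260,220:320],None,fx=4,fy=4,interpolation=3);b=cv2.resize(t[160:260,345:445],None,fx=4,fy=4,interpolation=3)
a=cv2.copyMakeBorder(a,0,80,0,0,0);cv2.imwrite("pics/crop0.png",np.hstack([a,b]))
s=eyes.snapshot("top")
print(onz(s,262,200,.03),onz(s,395,209,.07),onz(s,299,200,.03),onz(s,252,239,.03),onz(s,265,171,.02))
E
```

```text
[0.56221886 0.18700239 0.03      ] [ 0.53240994 -0.19354287  0.07      ] [0.56217706 0.0794909  0.03      ] [0.44910165 0.21503211 0.03      ] [0.64901987 0.17998151 0.02      ]
```

View pics/crop0.png

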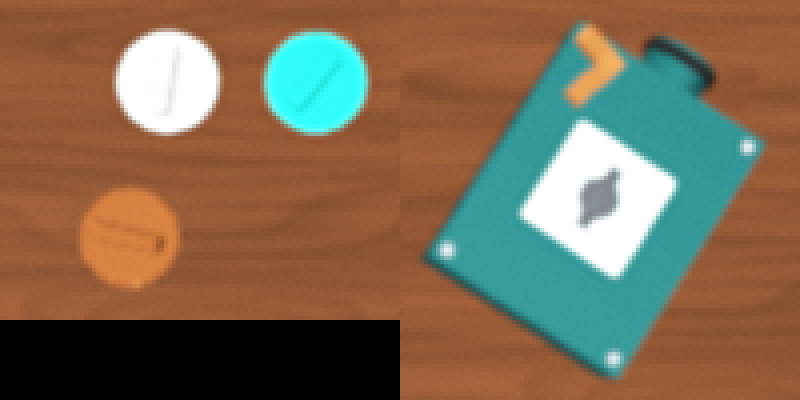

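Confirmed: the bare metal cover is at top pixel (262,200) with its bar roughly along world x. The keyhole slot runs at about -27..-32° from world x. I'll look at the keyhole with the wrist camera first, then the cover.

```bash
cat >> h.py <<'E'
def yaw(st): m=rot(st["ee_rot"]); return np.degrees(np.arctan2(m[1,0],m[0,0]))
def shift(st,tgt,y):
    m=rot(st["ee_rot"]); d=m.T@(np.array(tgt)-st["ee_pos"])*1000
    tw=-(y-yaw(st)); tw=(tw+180)%360-180
    print("slide",d.round(1),"twist",round(tw,1),"yaw",round(yaw(st),2),"pos",st["ee_pos"].round(4),"j",np.degrees(st["joints"]).round(1))
E
python3 -c "
from h import *;from station import sense
shift(sense(),[.532,-.193,.222],150)"
```

```text
slide [ 4.357e+02 -2.635e+02  4.000e-01] twist -130.3 yaw 19.7 pos [ 0.2106 -0.588   0.2219] j [-80.5  30.3  82.1   0.   67.7 -10.2]
```

Request:
drive_tool(
  commands=[
    {"slide": [436,-264,0],"twist": -130,"hand": 87},
    {"slide": [436,-264,0],"twist": -130,"hand": 87},
    {"slide": [436,-264,0],"twist": -130,"hand": 87},
    {"slide": [436,-264,0],"twist": -130,"hand": 87},
    {"slide": [436,-264,0],"twist": -130,"hand": 87},
    {"slide": [436,-264,0],"twist": -130,"hand": 87},
    {"slide": [436,-264,0],"twist": -130,"hand": 87},
    {"slide": [436,-264,0],"twist": -130,"hand": 87},
    {"slide": [436,-264,0],"twist": -130,"hand": 87},
    {"slide": [436,-264,0],"twist": -130,"hand": 87},
    {"slide": [436,-264,0],"twist": -130,"hand": 87},
    {"slide": [436,-264,0],"twist": -130,"hand": 87},
  ],
)

```text
time_s: 1.7
ee_pos: [0.5321, -0.1926, 0.2223]
ee_rot: [-0.0, 0.267, 0.964, 0.0]
force: [-0.1, -0.2, 0.4]
width: 0.0869
```

Request:
drive_tool(
  commands=[
    {"slide": [0,0,0],"twist": 0,"hand": 87},
    {"slide": [0,0,0],"twist": 0,"hand": 87},
  ],
)

```text
time_s: 1.95
ee_pos: [0.5321, -0.1928, 0.2224]
ee_rot: [-0.0, 0.272, 0.962, 0.0]
force: [0.3, 0.8, -0.1]
width: 0.0871
```

```bash
python3 - <<'E'
from h import *;from station import sense,eyes
import pickle
st=sense();s=eyes.snapshot("wrist");cv2.imwrite("pics/w1.png",s["img"][:,:,::-1])
pickle.dump((st,s),open("w1.pkl","wb"));print(yaw(st),st["joints"],st["ee_pos"])
E
```

```text
148.45526900408262 [-5.45130844e-01  4.48206304e-01  1.58287508e+00  5.59866900e-05
  1.11080992e+00 -1.56539261e+00] [ 0.53209622 -0.19284334  0.22243915]
```

View pics/w1.png

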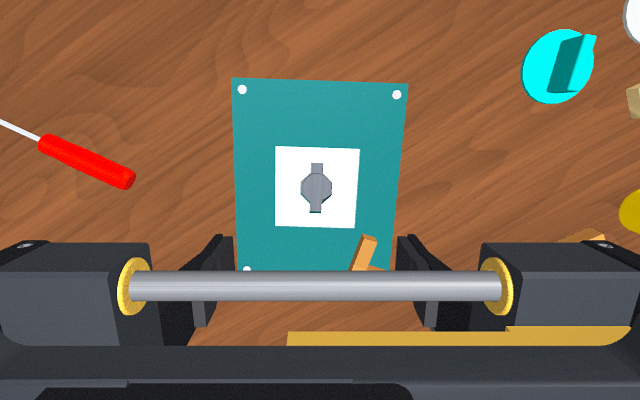

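The wrist view shows the keyhole at (316,188) on the white wear plate (275–360, 147–228), with the slot running nearly vertical in the image. The bracket is on the lid corner at (365,255), and the turquoise look-alike is at (558,65).

```bash
cat > m1.py <<'E'
from h import *;import pickle
from scipy.ndimage import map_coordinates
st,s=pickle.load(open("w1.pkl","rb"))
g=cv2.cvtColor(s["img"],cv2.COLOR_RGB2GRAY)
big=cv2.resize(s["img"][140:236,265:370],None,fx=6,fy=6,interpolation=2);cv2.imwrite("pics/k1.png",big[:,:,::-1])
m=np.zeros_like(g);m[150:226,278:357]=(g[150:226,278:357]<190)*255
c=max(cv2.findContours(m,cv2.RETR_EXTERNAL,cv2.CHAIN_APPROX_NONE)[0],key=cv2.contourArea)[:,0]
P=np.array([onz(s,u,v,.07,st)[:2] for u,v in c])*1000
a=np.radians(yaw(st))
# scan rotation for min-area-ish: fit model outline with least squares
from scipy.optimize import least_squares
def sd(p,P):
    x,y,t=p;d=P-[x,y];X=d[:,0]*np.cos(t)+d[:,1]*np.sin(t);Y=-d[:,0]*np.sin(t)+d[:,1]*np.cos(t)
    circ=np.hypot(X,Y)-15.5
    qx=abs(X)-25.5;qy=abs(Y)-6
    rect=np.hypot(np.maximum(qx,0),np.maximum(qy,0))+np.minimum(np.maximum(qx,qy),0)
    return np.minimum(circ,rect)
r=least_squares(sd,[P[:,0].mean(),P[:,1].mean(),a],args=(P,),loss="soft_l1")
print("keyhole",r.x[:2],np.degrees(r.x[2]),"rms",np.sqrt((r.fun**2).mean()))
m=((g>190)*255).astype(np.uint8);m[:140]=0;m[236:]=0;m[:,:265]=0;m[:,370:]=0
c=max(cv2.findContours(m,cv2.RETR_EXTERNAL,cv2.CHAIN_APPROX_NONE)[0],key=cv2.contourArea)[:,0]
P=np.array([onz(s,u,v,.07,st)[:2] for u,v in c],np.float32)*1000
print("plate",cv2.minAreaRect(P))
E
python3 m1.py
```

```text
keyhole [ 533.50633837 -191.99921424] 146.5938392385636 rms 0.6584210117857049
plate ((533.5037231445312, -191.9652557373047), (80.43030548095703, 80.45246887207031), 56.63173294067383)
```

View pics/k1.png

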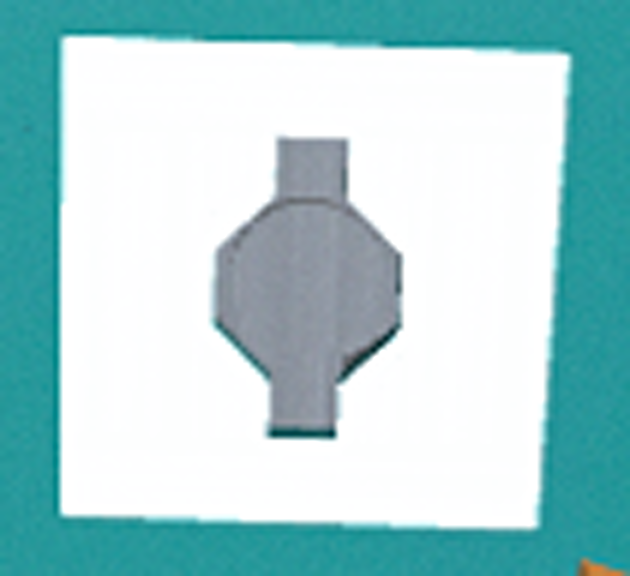

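```bash
python3 -c "
from h import *;from station import sense
shift(sense(),[.562,.187,.19],170)"
```

```text
slide [173.1 339.5  32.5] twist -21.5 yaw 148.49 pos [ 0.5321 -0.1929  0.2225] j [-31.2  25.7  90.7   0.   63.6 -89.7]
```

The keyhole is at (0.5335, -0.1920) with slot yaw 146.6°. The circle-and-slot fit and the plate rectangle (80.4 mm against 80 given) agree. Next I'll look at the cover.

Request:
drive_tool(
  commands=[
    {"slide": [173,340,32],"twist": -21.5,"hand": 87},
    {"slide": [173,340,32],"twist": -21.5,"hand": 87},
    {"slide": [173,340,32],"twist": -21.5,"hand": 87},
    {"slide": [173,340,32],"twist": -21.5,"hand": 87},
    {"slide": [173,340,32],"twist": -21.5,"hand": 87},
    {"slide": [173,340,32],"twist": -21.5,"hand": 87},
    {"slide": [173,340,32],"twist": -21.5,"hand": 87},
    {"slide": [173,340,32],"twist": -21.5,"hand": 87},
    {"slide": [173,340,32],"twist": -21.5,"hand": 87},
    {"slide": [173,340,32],"twist": -21.5,"hand": 87},
  ],
)

```text
time_s: 3.25
ee_pos: [0.5618, 0.1858, 0.1908]
ee_rot: [0.0, 0.087, 0.996, -0.0]
force: [0.1, 0.2, -1.0]
width: 0.0873
```

```bash
python3 - <<'E'
from h import *;from station import sense,eyes
import pickle
st=sense();s=eyes.snapshot("wrist");cv2.imwrite("pics/w2.png",s["img"][:,:,::-1])
pickle.dump((st,s),open("w2.pkl","wb"));print(yaw(st),st["joints"],st["joint_velocities"].round(3),st["ee_pos"])
s=eyes.snapshot("top");pickle.dump(s,open("t2.pkl","wb"));cv2.imwrite("pics/t2.png",s["img"][:,:,::-1])
E
```

```text
169.96322727095404 [ 1.30864640e-01  5.20482876e-01  1.55098953e+00 -2.70814842e-04
  1.07003803e+00 -1.26462694e+00] [ 0.001 -0.    -0.003  0.003  0.001  0.001] [0.56184349 0.18583217 0.19075604]
```

View pics/w2.png

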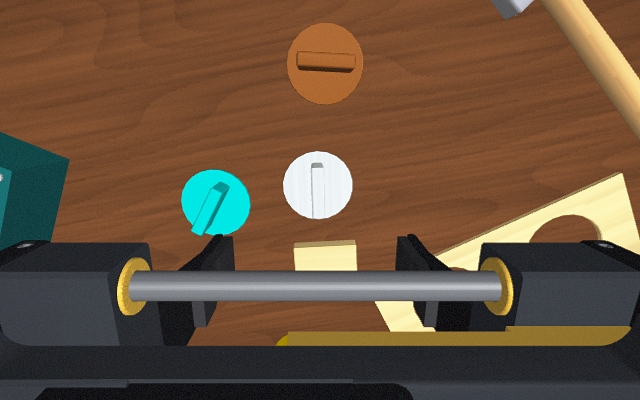

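The silver cover's flange is at (318,185) with its bar vertical in the image. Turquoise is at (215,203), brown at (325,63) and the offcut at (325,255). I'll measure the flange and bar.

```bash
python3 - <<'E'
from h import *;import pickle
st,s=pickle.load(open("w2.pkl","rb"))
g=cv2.cvtColor(s["img"],cv2.COLOR_RGB2GRAY);sat=s["img"].max(2).astype(int)-s["img"].min(2)
m=(((sat<40)&(g>120))*255).astype(np.uint8);m[:140]=0;m[232:]=0;m[:,:270]=0;m[:,370:]=0
c=max(cv2.findContours(m,cv2.RETR_EXTERNAL,cv2.CHAIN_APPROX_NONE)[0],key=cv2.contourArea)
c=cv2.convexHull(c)[:,0]
P=np.array([onz(s,u,v,.023,st)[:2] for u,v in c],np.float32)*1000
print("flange",cv2.fitEllipse(P),cv2.minEnclosingCircle(P))
big=cv2.resize(s["img"][145:230,275:360],None,fx=7,fy=7,interpolation=2);
big=np.clip((big.astype(float)-150)*2.4,0,255).astype(np.uint8)
cv2.imwrite("pics/c2.png",big[:,:,::-1])
E
```

```text
flange ((564.4168090820312, 188.53665161132812), (71.43238830566406, 72.07048797607422), 175.10670471191406) ((564.5271606445312, 188.49917602539062), 36.09326934814453)
```

View pics/c2.png

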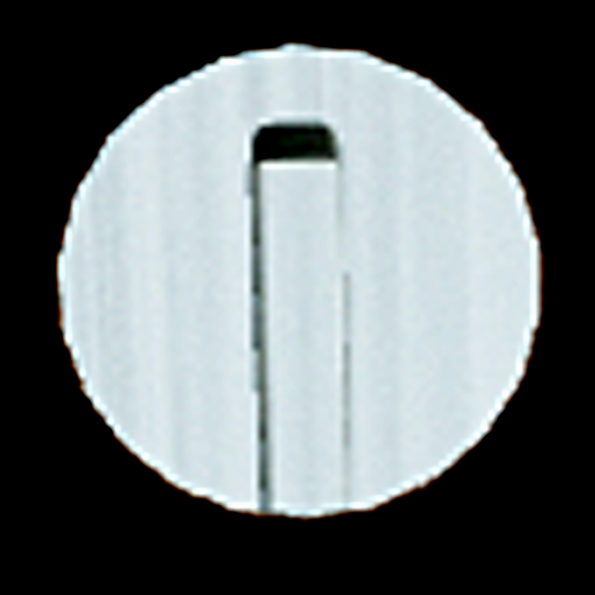

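```bash
python3 - <<'E'
from h import *;import pickle
from station import sense
st,s=pickle.load(open("w2.pkl","rb"))
f=lambda u,v:onz(s,275+(u+.5)/7-.5,145+(v+.5)/7-.5,.055,st)[:2]*1000
a,b,c,d=f(262,165),f(272,505),f(337,165),f(350,505)
for p,q in((a,b),(c,d)):
    w=p-q;print(p,q,np.degrees(np.arctan2(w[1],w[0])))
print("width",np.linalg.norm(a-c),np.linalg.norm(b-d))
e=f(299.5,161);print("far end mid",e, "centre25", e-25*(np.array([np.cos(np.radians(171)),np.sin(np.radians(171))])))
shift(sense(),[.5644,.1885,.120],170.5)
shift(sense(),[.5644,.1885,.027],170.5)
E
```

```text
[539.92529825 187.4151056 ] [586.31587953 180.52937174] 171.5572538382343
[541.62923987 197.08770024] [588.16392276 191.0147838 ] 172.56474800672785
width 9.821532678088538 10.647024460185943
far end mid [540.25617486 192.34189564] centre25 [564.94838338 188.43103401]
slide [-2.1  2.7 70.7] twist -0.5 yaw 169.99 pos [0.5618 0.1862 0.1907] j [  7.5  29.8  88.9  -0.   61.3 -72.5]
slide [ -2.1   2.7 163.7] twist -0.5 yaw 169.99 pos [0.5618 0.1862 0.1907] j [  7.5  29.8  88.9  -0.   61.3 -72.5]
```

Request:
drive_tool(
  commands=[
    {"slide": [-2,3,0],"twist": -2,"hand": 50},
    {"slide": [-2,3,0],"twist": -2,"hand": 50},
    {"slide": [-2,2.7,40],"twist": -2,"hand": 50},
    {"slide": [-2,2.7,80],"twist": -2,"hand": 50},
    {"slide": [-2,2.7,110],"twist": -2,"hand": 50},
    {"slide": [-2,2.7,125],"twist": -2,"hand": 50},
    {"slide": [-2,2.7,140],"twist": -2,"hand": 50},
    {"slide": [-2,2.7,140],"twist": -2,"hand": 50},
  ],
)

```text
time_s: 4.35
ee_pos: [0.5637, 0.1897, 0.05]
ee_rot: [-0.001, 0.069, 0.998, -0.0]
force: [-0.4, 0.8, -0.3]
width: 0.0502
```

```bash
python3 - <<'E'
from h import *;from station import sense,eyes
st=sense();s=eyes.snapshot("wrist");cv2.imwrite("pics/w3.png",s["img"][:,:,::-1])
s=eyes.snapshot("scene");cv2.imwrite("pics/s3.png",cv2.resize(s["img"][140:260,280:440],None,fx=4,fy=4)[:,:,::-1])
shift(st,[.5646,.1885,.027],172)
print(st["force"],st["moment"])
E
```

```text
slide [-1.1 -1.1 23. ] twist 0.1 yaw 172.12 pos [0.5637 0.1897 0.05  ] j [  7.8  41.6  93.7  -0.   44.8 -74.3]
[-0.37171835  0.84276442 -0.30739784] [ 0.10410483 -0.13017272  0.04910379]
```

View pics/w3.png

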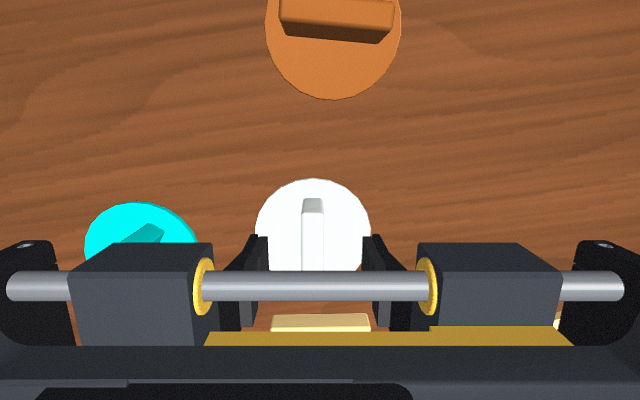

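View pics/s3.png

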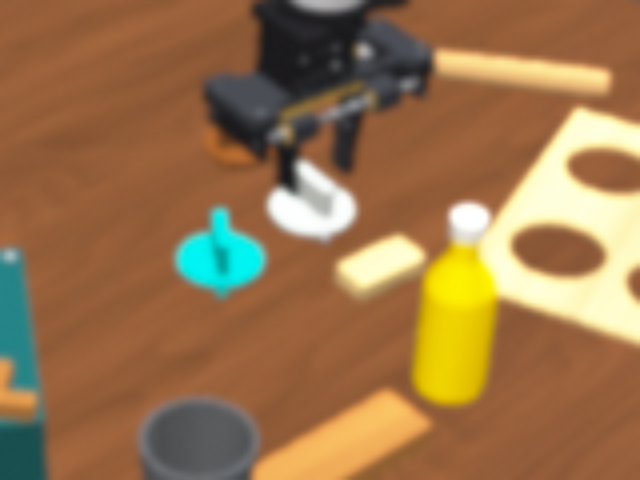

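The fingers straddle the bar, clear of turquoise. I'll descend and close.

Request:
drive_tool(
  commands=[
    {"slide": [-1,-1,12],"twist": 0,"hand": 50},
    {"slide": [-1,-1,22],"twist": 0,"hand": 50},
    {"slide": [-1,-1,22],"twist": 0,"hand": 50},
    {"slide": [-1,-1,22],"twist": 0,"hand": 8},
    {"slide": [-1,-1,22],"twist": 0,"hand": 8},
    {"slide": [-1,-1,22],"twist": 0,"hand": 8},
    {"slide": [-1,-1,22],"twist": 0,"hand": 8},
    {"slide": [-1,-1,22],"twist": 0,"hand": 8},
    {"slide": [-1,-1,22],"twist": 0,"hand": 8},
  ],
  force=35,
)

```text
time_s: 5.58
ee_pos: [0.5649, 0.1886, 0.0286]
ee_rot: [0.0, 0.069, 0.998, -0.0]
force: [0.4, -0.1, -0.3]
width: 0.0117
```

```bash
python3 - <<'E'
from h import *;from station import sense,eyes
st=sense();s=eyes.snapshot("wrist");cv2.imwrite("pics/w4.png",s["img"][:,:,::-1])
shift(st,[.5646,.1885,.027],172)
print(st["force"],st["moment"],st["width"])
E
```

```text
slide [ 0.3 -0.2  1.6] twist 0.1 yaw 172.12 pos [0.5649 0.1886 0.0286] j [  7.7  43.6  94.   -0.   42.4 -74.4]
[ 0.42970192 -0.12301425 -0.31096392] [ 0.02946834 -0.10052871  0.00136115] 0.011738623607247903
```

View pics/w4.png

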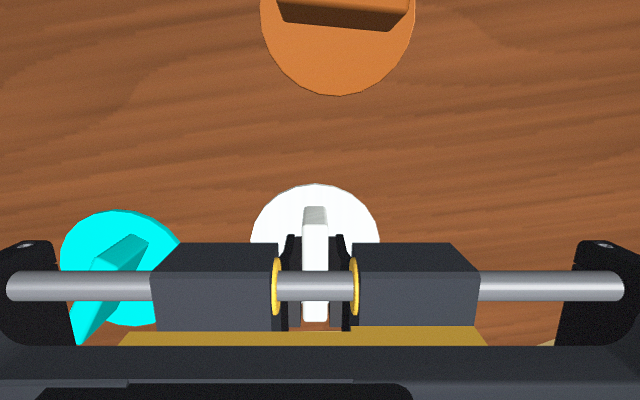

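Gripped (11.7 mm wide). I'll check the cover's centre in the tool frame from this picture, to expose any camera bias.

```bash
python3 - <<'E'
from h import *;from station import sense,eyes
from scipy.optimize import least_squares
st=sense();s=eyes.snapshot("wrist")
im=s["img"];g=cv2.cvtColor(im,cv2.COLOR_RGB2GRAY);sat=im.max(2).astype(int)-im.min(2)
pts=[]
for ang in np.r_[np.arange(182,358,3)]:
    d=np.array([np.cos(np.radians(ang)),np.sin(np.radians(ang))]);c=np.array([315,243])
    for r in np.arange(80,35,-.5):
        u,v=(c+r*d);u,v=int(round(u)),int(round(v))
        if v<241 and g[v,u]>170 and sat[v,u]<40: pts.append(c+r*d);break
P=np.array([onz(s,u,v,.023,st) for u,v in pts])
T=(P-st["ee_pos"])@rot(st["ee_rot"])*1000
r=least_squares(lambda p:np.hypot(T[:,0]-p[0],T[:,1]-p[1])-36,[0,0],loss="soft_l1")
print("flange centre in tool (x,y):",r.x,"rms",np.sqrt((r.fun**2).mean()),len(pts))
r=least_squares(lambda p:np.hypot(T[:,0]-p[0],T[:,1]-p[1])-p[2],[0,0,36],loss="soft_l1");print(r.x)
shift(st,[.5335,-.192,.20],146.6)
E
```

```text
flange centre in tool (x,y): [0.26791927 0.22706996] rms 0.36375204639337083 58
[ 1.02395648  0.21729104 35.39644845]
slide [ -21.1 -381.3 -171.4] twist 25.5 yaw 172.12 pos [0.5649 0.1886 0.0286] j [  7.7  43.6  94.   -0.   42.4 -74.4]
```

The camera bias is small (0.2 mm) and the cover is centred on the tool. I'll lift straight up first, then travel.

Request:
drive_tool(
  commands=[
    {"slide": [0,0,-20],"twist": 0,"hand": 8},
    {"slide": [0,0,-60],"twist": 0,"hand": 8},
    {"slide": [0,0,-110],"twist": 0,"hand": 8},
    {"slide": [0,-20,-150],"twist": 0,"hand": 8},
    {"slide": [-10,-60,-160],"twist": 5,"hand": 8},
    {"slide": [-15,-110,-160],"twist": 12,"hand": 8},
    {"slide": [-21,-165,-160],"twist": 20,"hand": 8},
    {"slide": [-21,-220,-160],"twist": 25.5,"hand": 8},
    {"slide": [-21,-275,-150],"twist": 25.5,"hand": 8},
    {"slide": [-21,-330,-140],"twist": 25.5,"hand": 8},
    {"slide": [-21,-365,-130],"twist": 25.5,"hand": 8},
    {"slide": [-21,-381,-120],"twist": 25.5,"hand": 8},
  ],
)

```text
time_s: 7.18
ee_pos: [0.5329, -0.1934, 0.1479]
ee_rot: [-0.0, 0.288, 0.957, 0.0]
force: [-0.1, 0.7, -1.0]
width: 0.012
```

Request:
drive_tool(
  commands=[
    {"slide": [0,0,0],"twist": 0,"hand": 8},
    {"slide": [0,0,0],"twist": 0,"hand": 8},
    {"slide": [0,0,0],"twist": 0,"hand": 8},
  ],
)

```text
time_s: 7.55
ee_pos: [0.5338, -0.1902, 0.149]
ee_rot: [0.0, 0.286, 0.958, 0.0]
force: [-0.6, 0.6, -0.6]
width: 0.0118
```

```bash
python3 - <<'E'
from h import *;from station import sense,eyes
import pickle
st=sense();s=eyes.snapshot("wrist");cv2.imwrite("pics/w5.png",s["img"][:,:,::-1]);pickle.dump((st,s),open("w5.pkl","wb"))
q=eyes.snapshot("scene");cv2.imwrite("pics/s5.png",cv2.resize(q["img"][140:290,200:400],None,fx=4,fy=4)[:,:,::-1])
shift(st,[.5335,-.192,.15],146.6)
print(st["force"],st["moment"],st["width"])
E
```

```text
slide [-0.8 -1.7 -1. ] twist 0.1 yaw 146.73 pos [ 0.5338 -0.1902  0.149 ] j [-30.9  31.3  94.6   0.   54.  -87.7]
[-0.62125874  0.55258155 -0.64242861] [ 0.05514732 -0.14158741  0.04347516] 0.011804153756612064
```

View pics/w5.png

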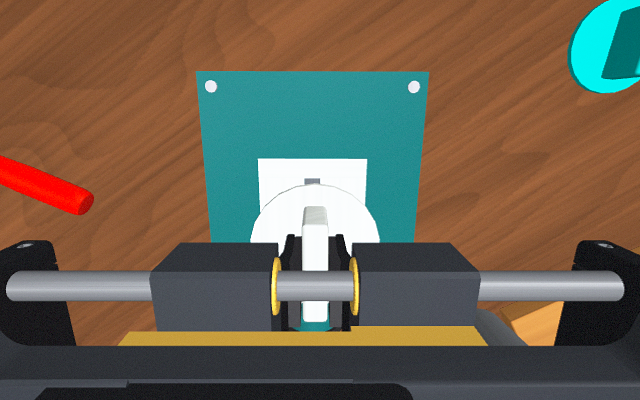

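View pics/s5.png

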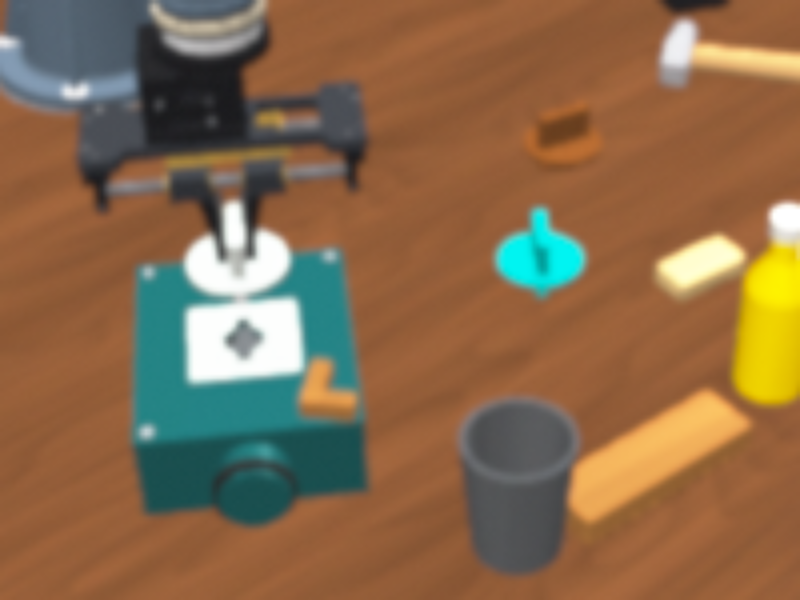

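The cover hangs aligned above the plate. The slot's far end at (313,181) is visible past the flange, centred on the bar. I'll correct and lower to just above the lid.

Request:
drive_tool(
  commands=[
    {"slide": [-0.8,-1.7,10],"twist": 0,"hand": 8},
    {"slide": [-0.8,-1.7,25],"twist": 0,"hand": 8},
    {"slide": [-0.8,-1.7,38],"twist": 0,"hand": 8},
    {"slide": [-0.8,-1.7,38],"twist": 0,"hand": 8},
    {"slide": [-0.8,-1.7,38],"twist": 0,"hand": 8},
    {"slide": [-0.8,-1.7,38],"twist": 0,"hand": 8},
  ],
)

```text
time_s: 8.4
ee_pos: [0.5335, -0.1937, 0.111]
ee_rot: [0.001, 0.287, 0.958, -0.0]
force: [0.1, 0.8, -0.7]
width: 0.0118
```

```bash
cat > look.py <<'E'
import sys
from h import *;from station import sense,eyes
import pickle
n=sys.argv[1]
st=sense();s=eyes.snapshot("wrist");cv2.imwrite(f"pics/w{n}.png",s["img"][:,:,::-1]);pickle.dump((st,s),open(f"w{n}.pkl","wb"))
q=eyes.snapshot("scene");cv2.imwrite(f"pics/s{n}.png",cv2.resize(q["img"][160:280,210:350],None,fx=5,fy=5,interpolation=2)[:,:,::-1])
st2=sense()
shift(st,[.5335,-.192,.1086],146.6);shift(st2,[.5335,-.192,.1086],146.6)
print(st["force"].round(2),st["moment"].round(3),st2["force"].round(2),st["width"],st["time_s"])
E
python3 look.py 6
```

```text
slide [0.9 1.5 2.4] twist 0.0 yaw 146.61 pos [ 0.5335 -0.1937  0.111 ] j [-31.2  34.6  96.1   0.   49.2 -87.8]
slide [0.9 1.4 2.4] twist 0.0 yaw 146.61 pos [ 0.5334 -0.1937  0.111 ] j [-31.2  34.6  96.1   0.   49.2 -87.8]
[ 0.12  0.84 -0.67] [ 0.056 -0.168  0.012] [-0.2   0.98 -1.14] 0.011776637221278169 8.4
```

View pics/w6.png

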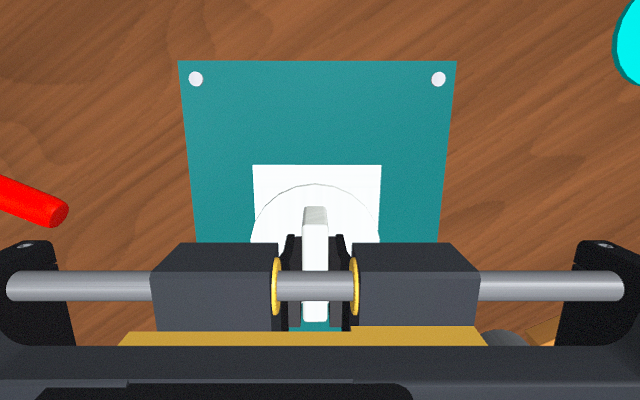

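View pics/s6.png

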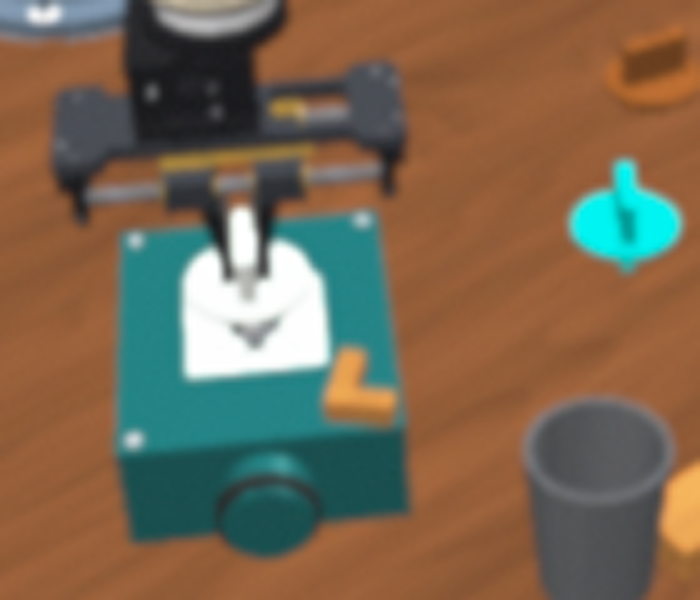

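```bash
cat > plate.py <<'E'
import sys
from h import *;import pickle
from scipy.optimize import least_squares
st,s=pickle.load(open(f"w{sys.argv[1]}.pkl","rb"))
im=s["img"].astype(int);w=(im.min(2)-0)  # red-like low on teal
r=im[:,:,0].astype(float)
def cross(line):  # sub-pixel first crossing of 135
    for i in range(len(line)-1):
        if line[i]<135<=line[i+1]: return i+(135-line[i])/(line[i+1]-line[i])
L=[];Rr=[];T=[]
for v in range(172,205,2):
    x=cross(r[v,215:315]); L.append((215+x,v))
    x=cross(r[v,420:325:-1]); Rr.append((420-x,v))
for u in range(265,372,4):
    x=cross(r[120:180,u]); T.append((u,120+x))
def tl(ps): return (np.array([onz(s,u,v,.07,st) for u,v in ps])-st["ee_pos"])@rot(st["ee_rot"])*1000
L,Rr,T=map(tl,(L,Rr,T))
def f(p):
    x,y,t=p;c,n=np.cos(t),np.sin(t)
    loc=lambda P:((P[:,0]-x)*c+(P[:,1]-y)*n,-(P[:,0]-x)*n+(P[:,1]-y)*c)
    return np.r_[abs(loc(L)[1])-40,abs(loc(Rr)[1])-40,abs(loc(T)[0])-40]
q=least_squares(f,[0,0,0],loss="soft_l1")
print("plate centre in tool",q.x[:2].round(2),"rot about tool z deg",np.degrees(q.x[2]).round(2),"rms",np.sqrt((q.fun**2).mean()).round(2))
E
python3 plate.py 6; python3 plate.py 5
```

```text
plate centre in tool [1.01 1.27] rot about tool z deg 0.04 rms 0.25Traceback (most recent call last):
  File "plate.py", line 15, in <module>
    x=cross(r[120:180,u]); T.append((u,120+x))
                                       ~~~^~
TypeError: unsupported operand type(s) for +: 'int' and 'NoneType'
```

The image and kinematics agree: shift about (+0.8, +1.2). I'll correct and recheck.

Request:
drive_tool(
  commands=[
    {"slide": [0.8,1.2,2],"twist": 0,"hand": 8},
    {"slide": [0.8,1.2,2],"twist": 0,"hand": 8},
    {"slide": [0.8,1.2,2],"twist": 0,"hand": 8},
    {"slide": [0.8,1.2,2],"twist": 0,"hand": 8},
  ],
)

```text
time_s: 9.0
ee_pos: [0.5332, -0.192, 0.1086]
ee_rot: [0.0, 0.287, 0.958, -0.0]
force: [0.1, 0.6, -1.1]
width: 0.0119
```

```bash
python3 look.py 7; python3 plate.py 7
```

```text
slide [-0.3  0.2 -0. ] twist 0.0 yaw 146.62 pos [ 0.5332 -0.192   0.1086] j [-31.1  34.8  96.3   0.   48.9 -87.7]
slide [-0.3  0.3 -0. ] twist 0.0 yaw 146.61 pos [ 0.5331 -0.1921  0.1086] j [-31.1  34.8  96.3  -0.   48.9 -87.7]
[ 0.05  0.64 -1.14] [ 0.021 -0.141 -0.025] [-0.81  0.9  -1.58] 0.011857864725389354 9.0
plate centre in tool [-0.09  0.03] rot about tool z deg 0.1 rms 0.25
```

Within 0.4 mm. I'll lower gently into the keyhole, to about 6 mm deep.

Request:
drive_tool(
  commands=[
    {"slide": [-0.3,0,3],"twist": 0,"hand": 8},
    {"slide": [-0.3,0,6],"twist": 0,"hand": 8},
    {"slide": [-0.3,0,9],"twist": 0,"hand": 8},
    {"slide": [-0.3,0,12],"twist": 0,"hand": 8},
    {"slide": [-0.3,0,14],"twist": 0,"hand": 8},
    {"slide": [-0.3,0,16],"twist": 0,"hand": 8},
    {"slide": [-0.3,0,16],"twist": 0,"hand": 8},
  ],
)

```text
time_s: 9.98
ee_pos: [0.5333, -0.1921, 0.0924]
ee_rot: [-0.0, 0.287, 0.958, 0.0]
force: [-0.1, 0.1, -1.8]
width: 0.012
```

```bash
python3 look.py 8
```

```text
slide [ -0.1   0.3 -16.2] twist 0.0 yaw 146.61 pos [ 0.5333 -0.1921  0.0924] j [-31.1  36.2  96.8   0.   47.  -87.7]
slide [  0.    0.2 -16. ] twist 0.0 yaw 146.61 pos [ 0.5334 -0.1922  0.0926] j [-31.1  36.2  96.8   0.   47.  -87.7]
[-0.14  0.14 -1.79] [ 0.027 -0.151  0.016] [-0.76  0.73 -1.91] 0.012036963352801884 9.975
```

View pics/s8.png

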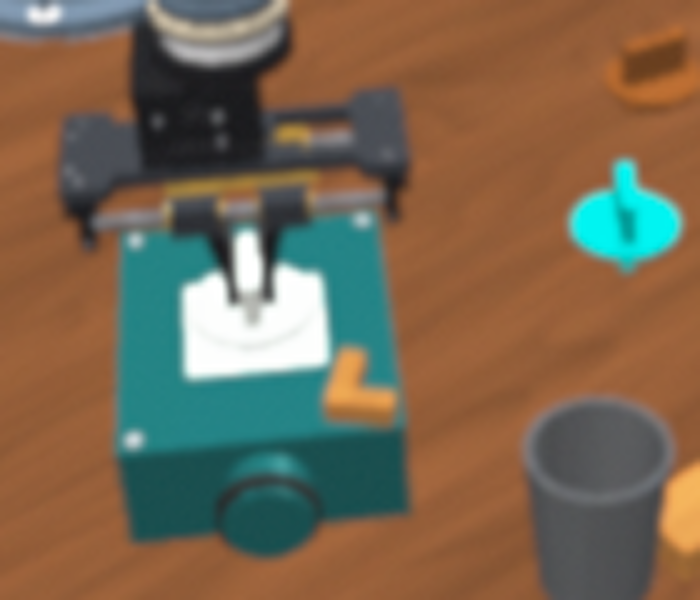

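The foot has entered the slot freely, with no rise in force. Now I'll press against the spring.

Request:
drive_tool(
  commands=[
    {"slide": [0,0,3],"twist": 0,"hand": 8},
    {"slide": [0,0,5],"twist": 0,"hand": 8},
    {"slide": [0,0,7],"twist": 0,"hand": 8},
    {"slide": [0,0,8.5],"twist": 0,"hand": 8},
    {"slide": [0,0,9.5],"twist": 0,"hand": 8},
    {"slide": [0,0,9.5],"twist": 0,"hand": 8},
  ],
)

```text
time_s: 10.82
ee_pos: [0.5336, -0.1924, 0.0834]
ee_rot: [0.0, 0.287, 0.958, -0.0]
force: [-0.4, 0.8, 4.0]
width: 0.0116
```

```bash
python3 look.py 9
```

```text
slide [  0.3   0.2 -25.2] twist 0.0 yaw 146.61 pos [ 0.5336 -0.1924  0.0834] j [-31.1  37.1  97.1  -0.   45.8 -87.7]
slide [  0.3   0.2 -25.2] twist 0.0 yaw 146.62 pos [ 0.5336 -0.1924  0.0834] j [-31.1  37.   97.1  -0.   45.8 -87.7]
[-0.41  0.8   4.03] [ 0.153  0.003 -0.001] [-1.32  0.93  5.32] 0.011589729716781584 10.825
```

The force is about 6.5 N over baseline, so the flange is about 3 mm off, matching the spring model. I'll go 2 mm more.

Request:
drive_tool(
  commands=[
    {"slide": [0,0,1],"twist": 0,"hand": 8},
    {"slide": [0,0,2.2],"twist": 0,"hand": 8},
    {"slide": [0,0,2.2],"twist": 0,"hand": 8},
    {"slide": [0,0,2.2],"twist": 0,"hand": 8},
  ],
)

```text
time_s: 11.42
ee_pos: [0.5336, -0.1924, 0.0815]
ee_rot: [0.0, 0.287, 0.958, -0.0]
force: [-1.1, -0.4, 6.5]
width: 0.0122
```

```bash
python3 look.py 10
```

```text
slide [  0.3   0.2 -27.1] twist 0.0 yaw 146.62 pos [ 0.5336 -0.1924  0.0815] j [-31.1  37.2  97.1  -0.   45.6 -87.7]
slide [  0.3   0.2 -27.1] twist 0.0 yaw 146.62 pos [ 0.5336 -0.1924  0.0815] j [-31.1  37.2  97.1  -0.   45.6 -87.7]
[-1.14 -0.43  6.53] [ 0.094 -0.004 -0.005] [-0.51  0.45  6.59] 0.012159647394155168 11.425
```

View pics/s10.png

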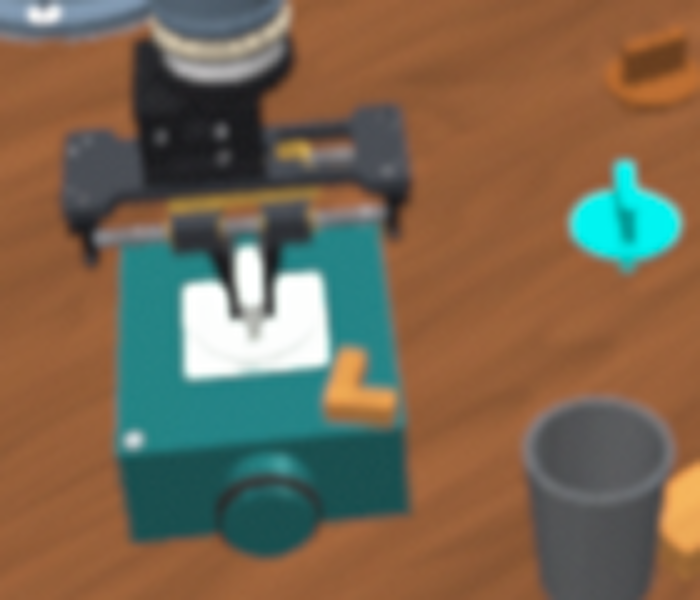

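About 8 N, so the flange is about 1 mm off. I'll turn clockwise 48° (positive twist).

Request:
drive_tool(
  commands=[
    {"slide": [0,0,0.2],"twist": 3,"hand": 8},
    {"slide": [0,0,0.2],"twist": 8,"hand": 8},
    {"slide": [0,0,0.2],"twist": 13,"hand": 8},
    {"slide": [0,0,0.2],"twist": 18,"hand": 8},
    {"slide": [0,0,0.2],"twist": 23,"hand": 8},
    {"slide": [0,0,0.2],"twist": 28,"hand": 8},
    {"slide": [0,0,0.2],"twist": 33,"hand": 8},
    {"slide": [0,0,0.2],"twist": 38,"hand": 8},
    {"slide": [0,0,0.2],"twist": 43,"hand": 8},
    {"slide": [0,0,0.2],"twist": 48,"hand": 8},
    {"slide": [0,0,0.2],"twist": 48,"hand": 8},
  ],
)

```text
time_s: 12.9
ee_pos: [0.5342, -0.1929, 0.0815]
ee_rot: [0.001, 0.652, 0.758, 0.0]
force: [-0.5, -0.0, 7.4]
width: 0.0119
```

```bash
python3 look.py 11
```

```text
slide [  0.9  -0.5 -27.1] twist -48.0 yaw 98.58 pos [ 0.5342 -0.1929  0.0815] j [-31.1  37.2  97.1  -0.   45.5 -39.7]
slide [  0.9  -0.6 -27.1] twist -48.0 yaw 98.61 pos [ 0.5342 -0.1929  0.0815] j [-31.1  37.2  97.1  -0.   45.5 -39.7]
[-0.54 -0.02  7.43] [-0.061 -0.013 -0.026] [ 0.21 -0.39  6.13] 0.011948381104090857 12.9
```

View pics/w11.png

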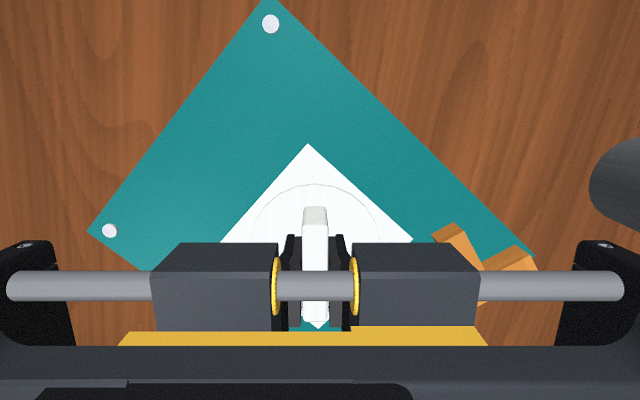

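Turned 48° with no resistance. Now smaller steps, watching the moment.

Request:
drive_tool(
  commands=[
    {"slide": [0,0,0],"twist": 3,"hand": 8},
    {"slide": [0,0,0],"twist": 5,"hand": 8},
    {"slide": [0,0,0],"twist": 7,"hand": 8},
    {"slide": [0,0,0],"twist": 9,"hand": 8},
    {"slide": [0,0,0],"twist": 11,"hand": 8},
    {"slide": [0,0,0],"twist": 11,"hand": 8},
  ],
)

```text
time_s: 13.75
ee_pos: [0.5343, -0.1929, 0.0815]
ee_rot: [0.001, 0.722, 0.692, 0.0]
force: [-0.5, -0.3, 6.5]
width: 0.0119
```

```bash
cat > f.py <<'E'
from h import *;from station import sense
st=sense();print("turned",round(146.6-yaw(st),2),"F",st["force"].round(2),"M",st["moment"].round(3),"pos",st["ee_pos"].round(4),"t",st["time_s"],"w",st["width"].round(4))
E
python3 f.py
```

```text
Traceback (most recent call last):
  File "f.py", line 2, in <module>
    st=sense();print("turned",round(146.6-yaw(st),2),"F",st["force"].round(2),"M",st["moment"].round(3),"pos",st["ee_pos"].round(4),"t",st["time_s"],"w",st["width"].round(4))
                                                                                                                                                         ^^^^^^^^^^^^^^^^^
AttributeError: 'float' object has no attribute 'round'
```

```bash
sed -i 's/st\["width"\].round(4)/round(st["width"],4)/' f.py; python3 f.py
```

```text
turned 58.99 F [-0.52 -0.29  6.47] M [-0.003 -0.02  -0.004] pos [ 0.5343 -0.1929  0.0815] t 13.75 w 0.0119
```

Request:
drive_tool(
  commands=[
    {"slide": [0,0,0],"twist": 1,"hand": 8},
    {"slide": [0,0,0],"twist": 2,"hand": 8},
    {"slide": [0,0,0],"twist": 3,"hand": 8},
    {"slide": [0,0,0],"twist": 3,"hand": 8},
  ],
)

```text
time_s: 14.25
ee_pos: [0.5342, -0.1929, 0.0815]
ee_rot: [0.001, 0.74, 0.673, 0.0]
force: [0.1, 0.2, 6.8]
width: 0.0122
```

```bash
python3 f.py
```

```text
turned 61.98 F [0.11 0.25 6.75] M [-0.039 -0.096  0.014] pos [ 0.5342 -0.1929  0.0815] t 14.25 w 0.0122
```

Request:
drive_tool(
  commands=[
    {"slide": [0,0,0],"twist": 1,"hand": 8},
    {"slide": [0,0,0],"twist": 2,"hand": 8},
    {"slide": [0,0,0],"twist": 3,"hand": 8},
    {"slide": [0,0,0],"twist": 3,"hand": 8},
  ],
)

```text
time_s: 14.75
ee_pos: [0.5343, -0.1929, 0.0815]
ee_rot: [0.001, 0.757, 0.654, 0.0]
force: [-0.6, 0.1, 6.9]
width: 0.012
```

```bash
python3 f.py
```

```text
turned 64.98 F [-0.57  0.09  6.9 ] M [-0.073 -0.049  0.055] pos [ 0.5343 -0.1929  0.0815] t 14.75 w 0.012
```

Request:
drive_tool(
  commands=[
    {"slide": [0,0,0],"twist": 1,"hand": 8},
    {"slide": [0,0,0],"twist": 2,"hand": 8},
    {"slide": [0,0,0],"twist": 3,"hand": 8},
    {"slide": [0,0,0],"twist": 3,"hand": 8},
  ],
)

```text
time_s: 15.25
ee_pos: [0.5342, -0.1929, 0.0815]
ee_rot: [0.001, 0.774, 0.634, 0.0]
force: [0.3, -0.9, 6.1]
width: 0.012
```

```bash
python3 f.py
```

```text
turned 67.98 F [ 0.27 -0.89  6.12] M [-0.05  -0.071 -0.027] pos [ 0.5342 -0.1929  0.0815] t 15.25 w 0.012
```

Request:
drive_tool(
  commands=[
    {"slide": [0,0,0],"twist": 1,"hand": 8},
    {"slide": [0,0,0],"twist": 2,"hand": 8},
    {"slide": [0,0,0],"twist": 3,"hand": 8},
    {"slide": [0,0,0],"twist": 3,"hand": 8},
  ],
)

```text
time_s: 15.75
ee_pos: [0.5342, -0.1929, 0.0815]
ee_rot: [0.001, 0.79, 0.613, 0.0]
force: [-0.6, 0.1, 6.5]
width: 0.0117
```

```bash
python3 f.py
```

```text
turned 70.98 F [-0.57  0.15  6.53] M [-0.07  -0.037  0.014] pos [ 0.5342 -0.1929  0.0815] t 15.75 w 0.0117
```

Request:
drive_tool(
  commands=[
    {"slide": [0,0,0],"twist": 1,"hand": 8},
    {"slide": [0,0,0],"twist": 2,"hand": 8},
    {"slide": [0,0,0],"twist": 3,"hand": 8},
    {"slide": [0,0,0],"twist": 3,"hand": 8},
  ],
)

```text
time_s: 16.25
ee_pos: [0.5343, -0.1929, 0.0815]
ee_rot: [0.001, 0.806, 0.592, 0.0]
force: [-0.5, 0.1, 6.8]
width: 0.0116
```

```bash
python3 f.py
```

```text
turned 73.98 F [-0.53  0.12  6.85] M [-0.06   0.033  0.019] pos [ 0.5343 -0.1929  0.0815] t 16.25 w 0.0116
```

Request:
drive_tool(
  commands=[
    {"slide": [0,0,0],"twist": 1,"hand": 8},
    {"slide": [0,0,0],"twist": 2,"hand": 8},
    {"slide": [0,0,0],"twist": 3,"hand": 8},
    {"slide": [0,0,0],"twist": 3,"hand": 8},
  ],
)

```text
time_s: 16.75
ee_pos: [0.5342, -0.1929, 0.0815]
ee_rot: [0.001, 0.821, 0.571, 0.0]
force: [-0.2, 0.7, 6.3]
width: 0.0117
```

```bash
python3 f.py
```

```text
turned 76.98 F [-0.23  0.71  6.33] M [-0.086  0.046  0.002] pos [ 0.5342 -0.1929  0.0815] t 16.75 w 0.0117
```

Request:
drive_tool(
  commands=[
    {"slide": [0,0,0],"twist": 1,"hand": 8},
    {"slide": [0,0,0],"twist": 2,"hand": 8},
    {"slide": [0,0,0],"twist": 3,"hand": 8},
    {"slide": [0,0,0],"twist": 3,"hand": 8},
  ],
)

```text
time_s: 17.25
ee_pos: [0.5342, -0.1929, 0.0815]
ee_rot: [0.001, 0.836, 0.549, 0.0]
force: [1.1, 0.8, 7.4]
width: 0.0119
```

```bash
python3 f.py
```

```text
turned 79.96 F [1.14 0.84 7.44] M [-0.049 -0.01   0.075] pos [ 0.5342 -0.1929  0.0815] t 17.25 w 0.0119
```

Request:
drive_tool(
  commands=[
    {"slide": [0,0,0],"twist": 0.7,"hand": 8},
    {"slide": [0,0,0],"twist": 1.5,"hand": 8},
    {"slide": [0,0,0],"twist": 1.5,"hand": 8},
  ],
)

```text
time_s: 17.62
ee_pos: [0.5338, -0.1926, 0.0815]
ee_rot: [0.001, 0.843, 0.538, 0.0]
force: [-0.7, 0.7, 7.2]
width: 0.0114
```

```bash
python3 f.py
```

```text
turned 81.45 F [-0.74  0.73  7.22] M [0.011 0.086 0.175] pos [ 0.5338 -0.1926  0.0815] t 17.625 w 0.0114
```

The moment is rising (0.18 N m) at about 80°. One more small step to confirm the stop.

Request:
drive_tool(
  commands=[
    {"slide": [0,0,0],"twist": 0.8,"hand": 8},
    {"slide": [0,0,0],"twist": 0.8,"hand": 8},
  ],
)

```text
time_s: 17.88
ee_pos: [0.5335, -0.1924, 0.0814]
ee_rot: [0.0, 0.846, 0.533, 0.0]
force: [-1.0, 0.0, 8.0]
width: 0.0117
```

```bash
python3 f.py; python3 look.py 12
```

```text
turned 82.24 F [-1.05  0.03  8.01] M [0.04  0.172 0.103] pos [ 0.5335 -0.1924  0.0814] t 17.875 w 0.0117
slide [  0.3  -0.2 -27.2] twist -82.2 yaw 64.36 pos [ 0.5335 -0.1924  0.0814] j [-31.1  37.2  97.1  -0.   45.6  -5.4]
slide [  0.3  -0.2 -27.2] twist -82.2 yaw 64.36 pos [ 0.5335 -0.1924  0.0814] j [-31.1  37.2  97.1  -0.   45.6  -5.4]
[-1.05  0.03  8.01] [0.04  0.172 0.103] [-0.79 -0.49  8.09] 0.011684631616828044 17.875
```

View pics/w12.png

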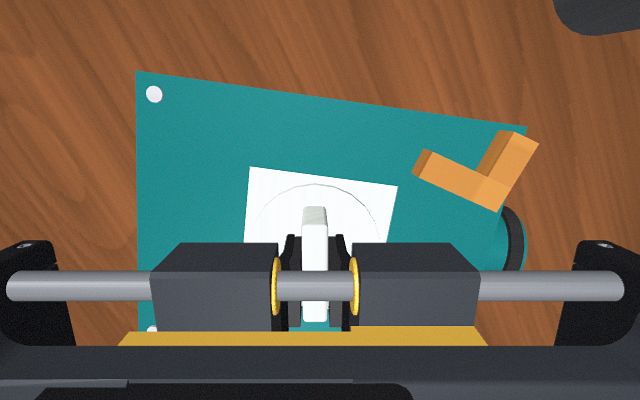

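The moment is unclear (0.18 then 0.10) and the TCP has shifted by 0.7 mm. I'll continue in small steps.

Request:
drive_tool(
  commands=[
    {"slide": [0,0,0],"twist": 0.8,"hand": 8},
    {"slide": [0,0,0],"twist": 0.8,"hand": 8},
  ],
)

```text
time_s: 18.23
ee_pos: [0.5333, -0.1923, 0.0814]
ee_rot: [0.0, 0.85, 0.527, -0.0]
force: [-1.0, 0.1, 6.9]
width: 0.0116
```

```bash
python3 f.py
```

```text
turned 83.02 F [-1.03  0.13  6.88] M [0.107 0.261 0.219] pos [ 0.5333 -0.1923  0.0814] t 18.225 w 0.0116
```

Request:
drive_tool(
  commands=[
    {"slide": [0,0,0],"twist": 0,"hand": 8},
    {"slide": [0,0,0],"twist": 0,"hand": 8},
  ],
)

```text
time_s: 18.48
ee_pos: [0.5334, -0.1923, 0.0814]
ee_rot: [0.0, 0.85, 0.527, -0.0]
force: [-1.6, 1.2, 8.4]
width: 0.0117
```

```bash
python3 f.py
```

```text
turned 83.01 F [-1.55  1.16  8.39] M [0.08  0.235 0.204] pos [ 0.5334 -0.1923  0.0814] t 18.475 w 0.0117
```

Request:
drive_tool(
  commands=[
    {"slide": [0,0,0],"twist": 1,"hand": 8},
    {"slide": [0,0,0],"twist": 1,"hand": 8},
    {"slide": [0,0,0],"twist": 1,"hand": 8},
  ],
)

```text
time_s: 18.85
ee_pos: [0.5333, -0.1923, 0.0814]
ee_rot: [0.0, 0.854, 0.52, -0.0]
force: [-1.4, 1.5, 7.5]
width: 0.0118
```

```bash
python3 f.py; python3 look.py 13; python3 - <<'E'
import cv2,numpy as np
a=[cv2.resize(cv2.imread(f"pics/w{i}.png")[170:330,230:400],None,fx=2.3,fy=2.3) for i in (11,13)]
cv2.imwrite("pics/cmp.png",np.hstack(a))
E
```

```text
turned 83.94 F [-1.4   1.48  7.47] M [0.115 0.3   0.474] pos [ 0.5333 -0.1923  0.0814] t 18.85 w 0.0118
slide [  0.3   0.1 -27.2] twist -83.9 yaw 62.66 pos [ 0.5333 -0.1923  0.0814] j [-31.1  37.2  97.2  -0.1  45.6  -3.7]
slide [  0.3   0.1 -27.2] twist -83.9 yaw 62.66 pos [ 0.5333 -0.1923  0.0814] j [-31.1  37.2  97.2  -0.1  45.6  -3.7]
[-1.4   1.48  7.47] [0.115 0.3   0.474] [-1.59  0.16  7.21] 0.011832191822974555 18.85
```

View pics/cmp.png

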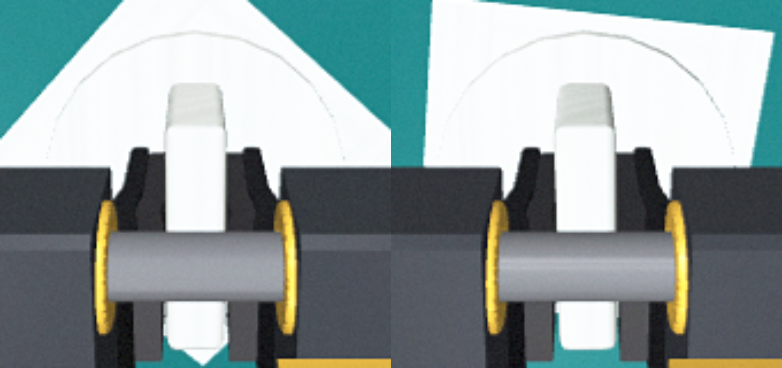

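The stop is clearly met: the moment climbs steeply to 0.47 N m at 84°, still under the limit. I'll ease back 1.5°, let it rise with the hand to the detent height, and check.

Request:
drive_tool(
  commands=[
    {"slide": [0,0,0],"twist": -1.5,"hand": 8},
    {"slide": [0,0,0],"twist": -1.5,"hand": 8},
    {"slide": [0,0,-1],"twist": -1.5,"hand": 8},
    {"slide": [0,0,-2],"twist": -1.5,"hand": 8},
    {"slide": [0,0,-3],"twist": -1.5,"hand": 8},
    {"slide": [0,0,-4],"twist": -1.5,"hand": 8},
    {"slide": [0,0,-4],"twist": -1.5,"hand": 8},
  ],
)

```text
time_s: 19.82
ee_pos: [0.5333, -0.1922, 0.0846]
ee_rot: [-0.0, 0.848, 0.53, -0.0]
force: [-1.1, -0.3, 3.9]
width: 0.0118
```

```bash
python3 f.py
```

```text
turned 82.58 F [-1.08 -0.27  3.92] M [-0.021  0.105  0.019] pos [ 0.5333 -0.1922  0.0846] t 19.825 w 0.0118
```

Request:
drive_tool(
  commands=[
    {"slide": [0,0,-1],"twist": 0,"hand": 8},
    {"slide": [0,0,-2],"twist": 0,"hand": 8},
    {"slide": [0,0,-2],"twist": 0,"hand": 8},
  ],
)

```text
time_s: 20.2
ee_pos: [0.5333, -0.1922, 0.0866]
ee_rot: [-0.0, 0.848, 0.53, -0.0]
force: [0.0, 0.4, 2.0]
width: 0.0119
```

```bash
python3 f.py
```

```text
turned 82.58 F [0.05 0.4  2.04] M [-0.054  0.045  0.07 ] pos [ 0.5333 -0.1922  0.0866] t 20.2 w 0.0119
```

At detent height. I'll open the fingers to 40 mm, then lift away.

Request:
drive_tool(
  commands=[
    {"slide": [0,0,0],"twist": 0,"hand": 16},
    {"slide": [0,0,0],"twist": 0,"hand": 24},
    {"slide": [0,0,0],"twist": 0,"hand": 32},
    {"slide": [0,0,0],"twist": 0,"hand": 40},
    {"slide": [0,0,0],"twist": 0,"hand": 40},
    {"slide": [0,0,0],"twist": 0,"hand": 40},
  ],
)

```text
time_s: 20.95
ee_pos: [0.5334, -0.1922, 0.0867]
ee_rot: [0.0, 0.848, 0.53, 0.0]
force: [0.4, -0.1, -0.2]
width: 0.0396
```

Request:
drive_tool(
  commands=[
    {"slide": [0,0,-10],"twist": 0,"hand": 40},
    {"slide": [0,0,-40],"twist": 0,"hand": 40},
    {"slide": [0,0,-80],"twist": 0,"hand": 40},
    {"slide": [0,0,-120],"twist": 0,"hand": 40},
    {"slide": [0,0,-140],"twist": 0,"hand": 40},
    {"slide": [0,0,-140],"twist": 0,"hand": 40},
    {"slide": [0,0,-140],"twist": 0,"hand": 40},
  ],
)

```text
time_s: 21.82
ee_pos: [0.5327, -0.1918, 0.226]
ee_rot: [-0.001, 0.848, 0.53, -0.0]
force: [-0.2, -0.1, -0.5]
width: 0.04
```

```bash
python3 f.py; python3 look.py 14;python3 - <<'E'
from station import eyes
import cv2
cv2.imwrite("pics/t14.png",eyes.snapshot("top")["img"][:,:,::-1])
E
```

```text
turned 82.59 F [-0.21 -0.14 -0.48] M [-0.05  -0.068  0.002] pos [ 0.5327 -0.1918  0.226 ] t 21.825 w 0.04
slide [  0.2   1.  117.4] twist -82.6 yaw 64.01 pos [ 0.5327 -0.1918  0.226 ] j [-31.1  25.5  90.4   0.   64.2  -5.1]
slide [  0.2   1.3 116.8] twist -82.6 yaw 64.01 pos [ 0.5325 -0.1917  0.2254] j [-31.1  25.5  90.4   0.   64.2  -5.1]
[-0.21 -0.14 -0.48] [-0.05  -0.068  0.002] [1.19 0.59 0.93] 0.04003635821867331 21.825
```

View pics/w14.png

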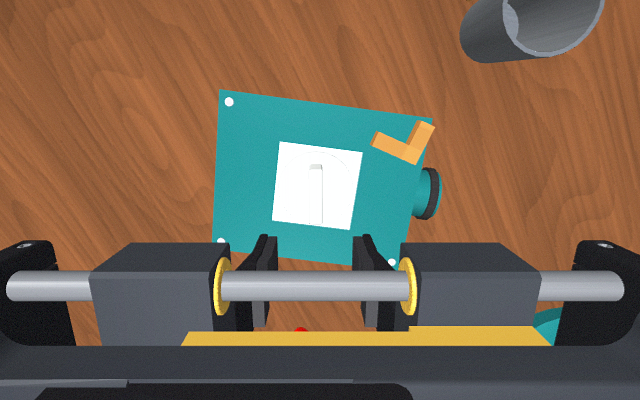

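View pics/s14.png

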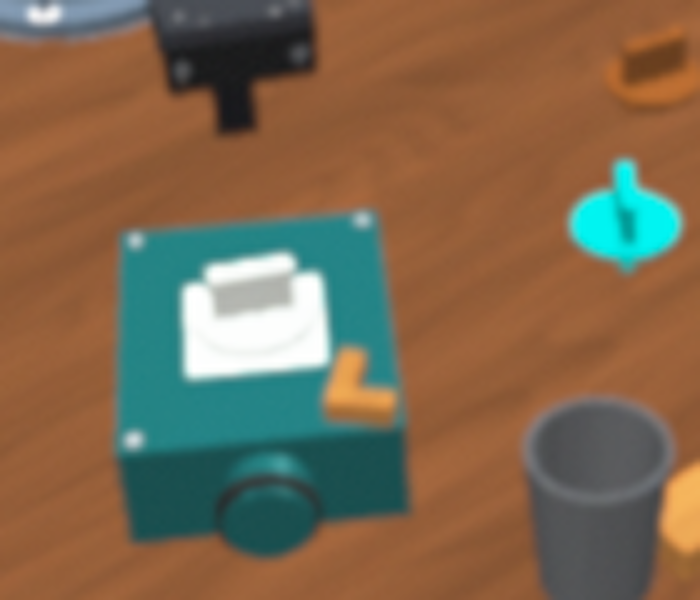

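The cover sits in the keyhole with its bar across, and the fingers are clear. I'll check bar angle and height (locked is 6 mm off, free is about 9 mm) by overlay.

```bash
python3 - <<'E'
from h import *;from station import sense,eyes
st=sense();s=eyes.snapshot("wrist")
x0,y0,k=265,130,8
big=cv2.resize(s["img"][y0:y0+105,x0:x0+105],None,fx=k,fy=k,interpolation=2)
big=np.clip((big.astype(float)-150)*2.4,0,255).astype(np.uint8)[:560,:800]
cv2.imwrite("pics/fin_w.png",big[:,:,::-1])
q=eyes.snapshot("scene");X,Y,K=240,205,10
b=cv2.resize(q["img"][Y:Y+40,X:X+40],None,fx=K,fy=K,interpolation=2)
out=[]
for off in (6,9):
    o=b.copy()
    c=np.array([.5333,-.1922])
    for th in (82.5,):
        t=np.radians(146.6-th);u=np.array([np.cos(t),np.sin(t)]);n=np.array([-u[1],u[0]])
        z=.07+off/1000+.032
        P=[np.r_[c+a*.025*u+d*.006*n,z] for a,d in((1,1),(1,-1),(-1,-1),(-1,1))]
        px=np.array([(proj(q,p)-[X,Y]+.5)*K for p in P]).astype(np.int32)
        cv2.polylines(o,[px],True,(255,0,0),1)
    out.append(o)
cv2.imwrite("pics/fin_s.png",np.hstack(out)[:,:,::-1])
print(st["force"].round(1))
E
```

```text
[ 0.6  1.7 -0.7]
```

View pics/fin_w.png

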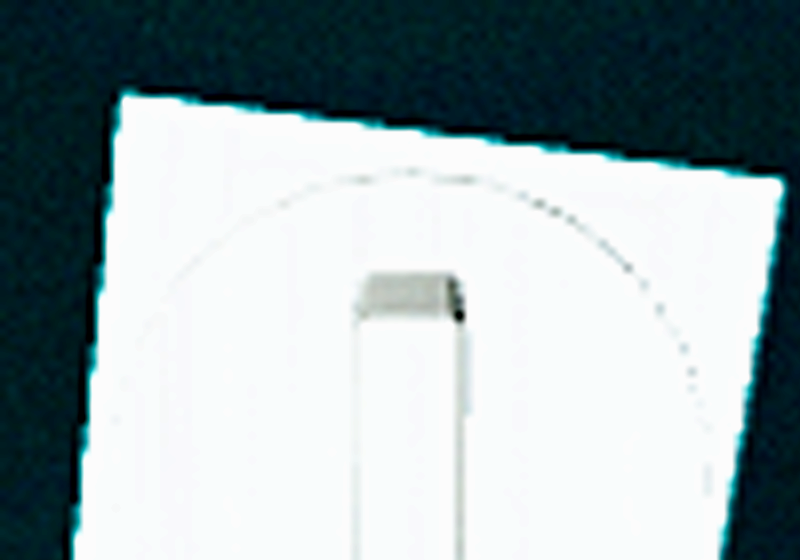

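View pics/fin_s.png

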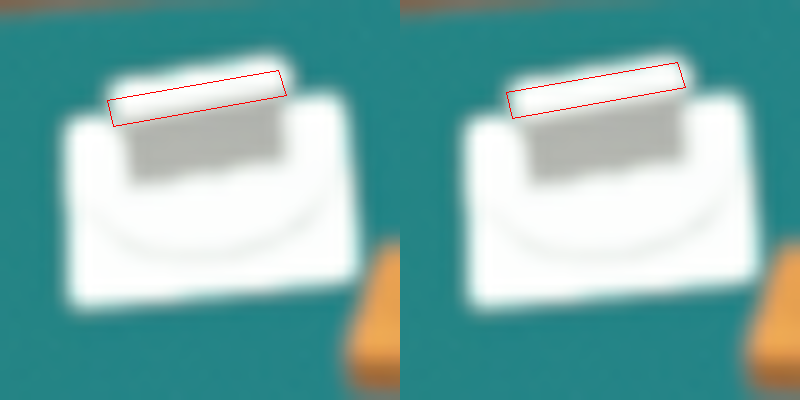

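I left out the 5 mm flange in the height. Redrawing.

```bash
python3 - <<'E'
from h import *;from station import sense,eyes
st=sense();q=eyes.snapshot("scene");X,Y,K=240,205,10
b=cv2.resize(q["img"][Y:Y+40,X:X+40],None,fx=K,fy=K,interpolation=2)
out=[]
pl=np.array([.5335,-.192]);c=np.array([.5333,-.1922])
for off in (6,9):
    o=b.copy()
    def rect(c,th,a0,b0,z,col):
        t=np.radians(th);u=np.array([np.cos(t),np.sin(t)]);n=np.array([-u[1],u[0]])
        px=np.array([(proj(q,np.r_[c+a*a0*u+d*b0*n,z])-[X,Y]+.5)*K for a,d in((1,1),(1,-1),(-1,-1),(-1,1))]).astype(np.int32)
        cv2.polylines(o,[px],True,col,1)
    rect(pl,146.6,.04,.04,.07,(255,0,255))
    rect(c,64.1,.025,.006,.107+off/1000,(255,0,0))
    rect(c,64.1,.025,.006,.075+off/1000,(0,0,255))
    out.append(o)
cv2.imwrite("pics/fin_s2.png",np.hstack(out)[:,:,::-1])
E
```

```text
(no output)
```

View pics/fin_s2.png

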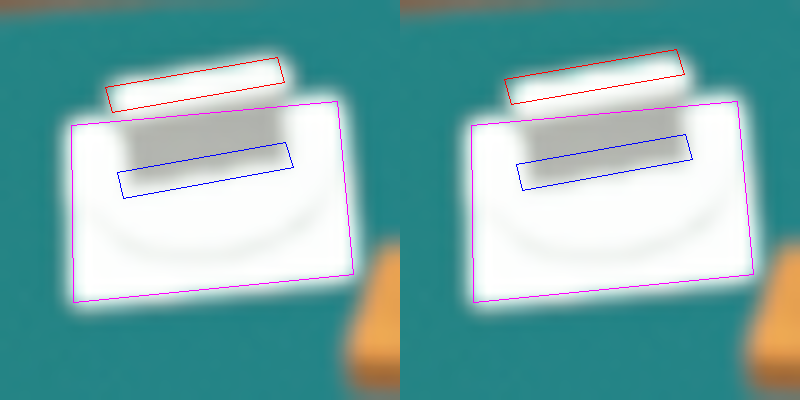

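View pics/t14.png

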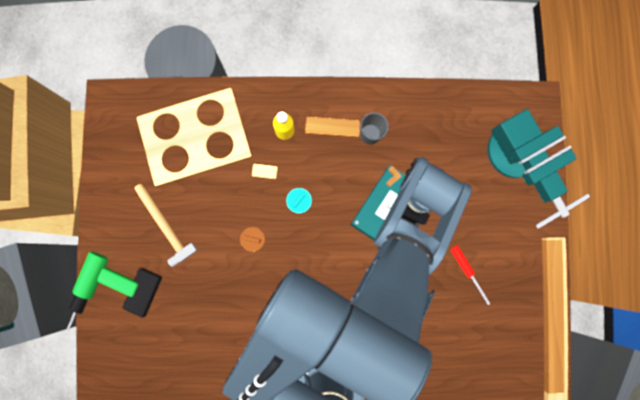

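The overlay at 6 mm (left) fits the bar better than 9 mm (right). The other items are at the same pixels as at the start. Handing in.

```bash
python3 -c "
from station import finish_job
print(finish_job())"
```

```text
the job is handed in; nothing more can be done
None
```

The clean-out cover is back on the dust box and looks locked in its detent. I handed the job in at about 22 s with the gripper open and lifted clear. The hand-in returned no verdict.

**What I did:** I picked the bare-metal cover rather than the turquoise or brown ones. I lowered it freely through the keyhole and pressed it down with about 8 N, which left the flange about 1 mm off the lid. I then turned it clockwise by feel. The stop came at about 82–84° by the tool's angle. After easing back 1.5° I let it rise 5 mm and released it.

**Last checks:**
- **Height:** the scene-camera overlay fits a flange 6 mm off the lid (locked) better than 9 mm (free). At about 1 px per 2–3 mm this is only fair evidence, but the hand also rose to the locked height before I let go.
- **Angle:** the bar stayed at the locked angle after release.
- **Other items:** the look-alikes, offcut, bracket and the rest sit at the same pixels as at the start.

**What was unclear or disagreed:**
- **Peak twist:** the moment first rose unevenly (0.18, 0.10, 0.21 N m). The last step that confirmed the stop reached 0.47 N m. That is under the 0.6 limit, but firmer than I meant it to be.
- **Camera offset:** the wear plate in the final overlay was about half a pixel off, within the stated calibration.

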